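# Right the tipped reagent bottle, then hold the thermal cycler's lid open for loading

## Robot

A 6-joint arm with a two-finger parallel gripper is mounted at the origin on the work surface. World frame = base frame: x ahead of the robot, y to its left, z up, the work surface at z = 0. Lengths are in m, angles in rad, forces in N, time in s.
With the tool pointing down it reaches from about 0.25 to 0.85 m from the base axis. Payload 12.5 kg.
Tool frame: the origin (TCP) lies at the very end of the fingers, on their centre line; the grasp point (between the pads) lies robot.pinch_z behind it (robot.pinch_z is the distance from the TCP to the grasp point, in m); z points along the fingers, y is the line along which they close (so a half turn about z gives the same grasp; the last joint's range is limited). The gripper opens to 93 mm and grips with 3 to 60 N. Pads are 15 mm wide; open, the fingers measure 128 mm over their backs; the gripper's body (75 mm by 188 mm) begins 65 mm behind the grasp point.
Start: joints at [-1.246, 0.351, 1.652, -0, 1.139, -0.085], TCP at [0.219, -0.504, 0.219] pointing down, gripper open.
Joint ranges: [-2.75, 2.75], [-0.79, 2.1], [0.01, 2.65], [-1.57, 4.71], [0.07, 3.14], [-2.87, 2.87]. Speed limits (rad/s): [2.22, 2.22, 2.79, 3.14, 3.14, 3.14].

## Interface

Orientations are given as [roll, pitch, yaw] about the fixed x, y, z axes, in that order (R = Rz(yaw) Ry(pitch) Rx(roll)).
In Python, from bench import monitor, viewer, job, robot gives the robot as it stands.
- The arm moves only by the tool step_arm, never from a script. Its argument "moves" is one flat list of numbers, 5 for each row, row after row: the shift along the world's x, y, z in m, then the turn about the world's z in degrees, then the closure in counts, from 0 (fully open) to 255 (shut). A call has 1 to 20 rows; each row shifts and turns the commanded pose from where the row before left it; what a row does not reach is not made up. A row lasts 1/12 s, in which the tool goes at most 41.7 mm and 7.16 degrees, less where a joint would pass 70% of its speed; a pose out of reach is approached as far as the arm can. A call with a gripper value outside its range is refused whole. The fingers move at their own pace and stop on an object; "squeeze" is the grip in N (left out, the last holds). Time passes only in rows, so rows that do not move let the fingers close. It gives the time, the measured TCP pose, the force, the opening and the grip force at its end, in the units of the state.
- monitor.state(): the state, without advancing time (a new reading comes with each control period).
- viewer.read_camera(name): name is "scene" or "side" or "wrist"; returns a dict with "color" (400x640x3 uint8, red, green, blue), "mtx" (3x3 intrinsics, pixels), "world_to_cam" (4x4, takes a point from world to camera coordinates); the wrist camera has in their place "tool_from_camera" (4x4, takes a point from camera to tool coordinates, whose origin is the TCP and whose axes are the flange's). Camera axes: x right, y down, z forward; pixel columns grow to the right and rows downward; lengths in m; the calibration is good to about 2 mm. The wrist camera is an equidistant fisheye: a pixel r from the principal point sees the ray r / f radians off the axis. A picture is of the moment at which its call begins: read the wrist's pose just before it. There is no depth.
- job.hand_in(): hands the job in; it is judged then, once.
The state is a dict: "time": time; "joint_positions": joint angles; "qvel": joint speeds; "joint_torque": joint torques, N m; "eef_pos": TCP position; "eef_rot": TCP orientation; "force": force on the tool from outside, world axes, zero at the start; "torque": the same for the moment, N m; "finger_gap": opening from 0.0 (shut) to 1.0 (fully open); "finger_force": force on a finger pad.
Only numpy, scipy, OpenCV 4.12 (cv2) and the standard library are available. Lean on these libraries where they do the work, as an engineer would, in place of code of your own. Each camera call takes 0.05 s, during which the arm holds its last target. There are 200 camera calls.

## Task

A colleague is about to pipette from the bottles in the steel rack into the thermal cycler, with both hands busy. Stand the bottle that has tipped over the rack's back rail upright in its gap in the row, clear of the other bottles, and let it go; then raise the cycler's lid, which has a grip at its front, to 60 degrees from closed and keep holding it there for her: the lid falls shut on its own, so finish while still holding it still at that angle. Leave the other bottles standing and the tube rack, marker and tip box near them where they lie.

Things in the scene. Friction and masses are not known exactly. Their poses are not given: they have to be found in the camera images.
- bottle: the tipped reagent bottle, the only one not upright: white, body 40 x 40 mm square and 62 mm long, flat sides, neck and round grey cap 28 mm across; 92 mm over all, about 0.1 kg. Origin on its axis, 36 mm from the base; its z runs from base to cap. It starts tipped back about 45 degrees over the rack's back rail, cap up and away from the robot, the lower edge of its base on the rack's floor
- other1: an identical bottle that stands upright in the rack, to be left alone (one of three); origin on its axis, 36 mm above its base, z towards the cap
- other2: an identical bottle that stands upright in the rack, to be left alone (one of three); origin on its axis, 36 mm above its base, z towards the cap
- other3: an identical bottle that stands upright in the rack, to be left alone (one of three); origin on its axis, 36 mm above its base, z towards the cap
- bottle_rack: steel bottle rack fixed on the bench, one lane along its y: floor 3 mm thick, 51 mm wide between a front lip (robot's side, top 17 mm above the bench) and a back rail (top 40 mm), walls 3 mm, 366 mm long. Origin: centre of its underside, z up, x to the back rail. Four bottle places on the line x = 0, y = -135, -45, 45, 135 mm (within some 6 mm); the tipped bottle has any of them
- cycler: white thermal cycler fixed on the bench, 190 mm wide (its y), 286 mm deep (x from -81 mm at the front to +205 at the back), top deck 115 mm high, sloping control panel in front, metal sample block under the lid. Origin on its underside on the middle line, 81 mm behind the front face; x points to its back, away from the robot, y to the robot's left, z up
- lid (a joint): angle of the cycler's lid, rad: 0 closed (as it starts), growing as the front rises, 1.047 = 60 degrees, stop at 1.75. The white lid (130 mm wide, 150 mm long, 36 mm thick, about 0.45 kg) has a free hinge across its back edge and falls shut by itself when let go below about 85 degrees
- lid_grip (a point): where to pinch the lid's grip: a dark tongue 34 mm wide (along the cycler's y), 16 mm thick, that sticks out 50 mm forwards from the middle of the lid's front edge; the point is on its centre line, 16 mm from its front end. 136 mm above the bench when closed, free air beside it and some 40 mm below it. Moves with the lid
- lid_hinge (a point): point in the middle of the lid's hinge axis, 132 mm above the bench; the axis runs along the cycler's y. The grip point is 187 mm in front of it and 4 mm above it when the lid is closed
- tube_rack: bystander: green microtube rack, 62 x 118 mm, 30 mm high (41 with tubes), behind the bottle rack; origin under its centre
- marker: bystander: white marker pen with a black cap, 130 mm long, 14 mm thick, lying in front of the bottle rack; origin under its middle
- tipbox: bystander: box of pipette tips, 85 x 120 mm, 60 mm high, near the far edge of the bench; origin under its centre
Mind the look-alikes: they are no part of the job. Leave any blue or orange look-alike of the bottle alone.

How it is judged:
By the outcome, as a careful person would: the job done as asked, in the order asked, and still so for the second after the job is handed in, while the arm keeps its last pose, push and grip.
It also fails if it takes over 59 s, if anything falls off the work surface, if the arm or the gripper's body presses on something with over 40 N, if the wrist force passes 120 N, or if a joint passes its speed limit or range.

## Working session

There is one attempt and no reset: what is moved stays moved. The work goes in short steps, Python scripts to look and compute and a tool call to move; the robot and the scene stay as the last step left them, time stands still between calls to the robot, and variables do not carry over. Pictures are saved under pics/ and viewed, at most 10 in all, crops included, and the job is handed in when it is done.

Besides the shell and the picture viewer there is one more tool, called after "Call:" as a command line: name --argument value ..., lists and objects as JSON in quotes. step_arm: Moves the arm, as the interface text tells. Its arguments: {"type":"object","properties":{"moves":{"type":"array"},"squeeze":{"type":"number"}},"required":["moves"]}

```bash
ls; mkdir -p pics; python3 - <<'E'
from bench import monitor, viewer, job, robot
import cv2, numpy as np
print(monitor.state(), robot.pinch_z)
ims=[]
for n in ("scene","side","wrist"):
    d=viewer.read_camera(n); cv2.imwrite(f"pics/{n}0.png",d["color"][:,:,::-1])
    print(n,d["mtx"].round(2).tolist(),{k:np.round(v,4).tolist() for k,v in d.items() if k in("world_to_cam","tool_from_camera")})
E
```

```text
pics
{'time': 0.0, 'joint_positions': array([-1.24559772e+00,  3.51227628e-01,  1.65242896e+00,  1.06379091e-05,
        1.13909964e+00, -8.45607303e-02]), 'qvel': array([ 0.00143388,  0.00069257, -0.00087591,  0.00112297,  0.00045156,
        0.00076076]), 'joint_torque': array([-3.26089812e-04, -4.97321177e+01, -2.85253429e+01,  6.98319753e-02,
        2.56955432e-02, -8.65333959e-05]), 'eef_pos': array([ 0.21904815, -0.50411918,  0.2181043 ]), 'eef_rot': array([-3.14043405e+00, -1.07897694e-04,  4.09754818e-01]), 'force': array([-0.28456833,  0.88246867,  1.05255092]), 'torque': array([ 0.00937397, -0.03117207,  0.03439645]), 'finger_force': 0.0, 'finger_gap': 1.0006513840625195} 0.0188
scene [[463.3, 0.0, 328.02], [0.0, 463.3, 199.27], [0.0, 0.0, 1.0]] {'world_to_cam': [[0.884, 0.4675, -0.0034, -0.5041], [0.2843, -0.5432, -0.79, -0.0949], [-0.3712, 0.6974, -0.6131, 1.5682], [0.0, 0.0, 0.0, 1.0]]}
side [[419.92, 0.0, 319.26], [0.0, 419.92, 200.36], [0.0, 0.0, 1.0]] {'world_to_cam': [[-0.8586, -0.5126, -0.0025, 0.4725], [-0.3792, 0.6385, -0.6697, 0.2664], [0.3449, -0.574, -0.7427, 0.986], [0.0, 0.0, 0.0, 1.0]]}
wrist [[309.71, 0.0, 318.84], [0.0, 309.71, 202.47], [0.0, 0.0, 1.0]] {'tool_from_camera': [[0.0014, -0.9689, -0.2473, 0.0682], [1.0, 0.0014, 0.0003, 0.0001], [0.0, -0.2473, 0.9689, -0.1663], [0.0, 0.0, 0.0, 1.0]]}
```

View pics/scene0.png

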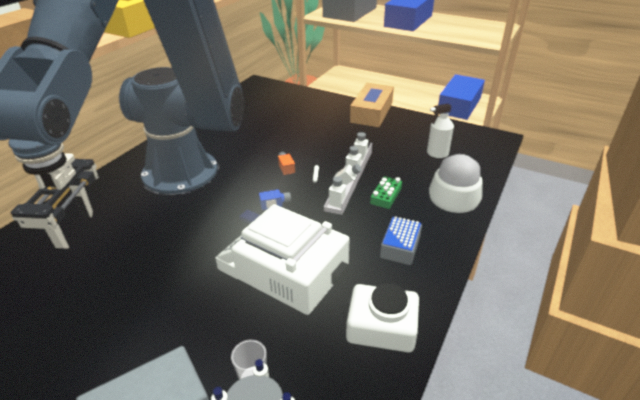

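View pics/side0.png

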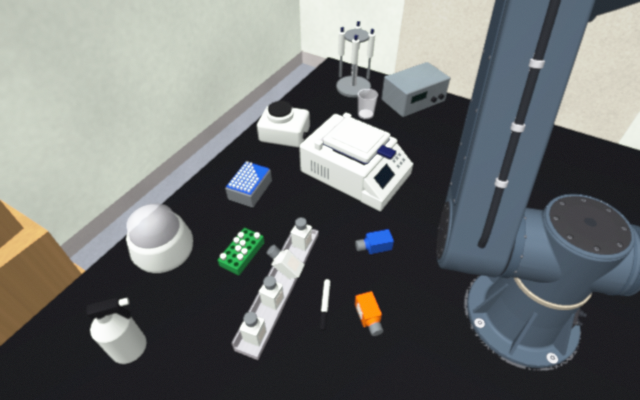

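The side view shows three upright white bottles, with caps at about (302,224), (269,282) and (251,318). One white bottle is tipped, cap (273,250) and body (289,263), in the second place from the cycler. The blue (376,242) and orange (369,310) look-alikes lie in front of the rack and stay put. The cycler's lid grip is at (386,152). I'll confirm with enlarged crops.

```bash
python3 - <<'E'
import cv2, numpy as np
s=cv2.imread("pics/side0.png"); c=cv2.imread("pics/scene0.png")
def crop(im,x0,y0,w,h,k):
    o=cv2.resize(im[y0:y0+h,x0:x0+w],None,fx=k,fy=k,interpolation=cv2.INTER_CUBIC)
    for i in range(0,w,10):
        cv2.putText(o,str(x0+i),(i*k,8),0,.3,(0,255,255),1); cv2.line(o,(i*k,0),(i*k,o.shape[0]),(0,90,90),1) if i%20==0 else 0
    for j in range(0,h,10):
        cv2.putText(o,str(y0+j),(0,j*k+4),0,.3,(0,255,255),1); cv2.line(o,(0,j*k),(o.shape[1],j*k),(0,90,90),1) if j%20==0 else 0
    return o
a=crop(s,225,210,100,150,4); b=crop(c,320,130,60,85,6)
h=600; f=lambda o:cv2.copyMakeBorder(o,0,h-o.shape[0],0,0,0)
cv2.imwrite("pics/crop1.png",np.hstack([f(a),f(b)]))
a=crop(s,295,105,120,105,4); b=crop(c,210,200,145,110,3)
h=450;cv2.imwrite("pics/crop2.png",np.hstack([f(a),f(b)])[:, :920][:, :800])
E
```

```text
(no output)
```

View pics/crop1.png

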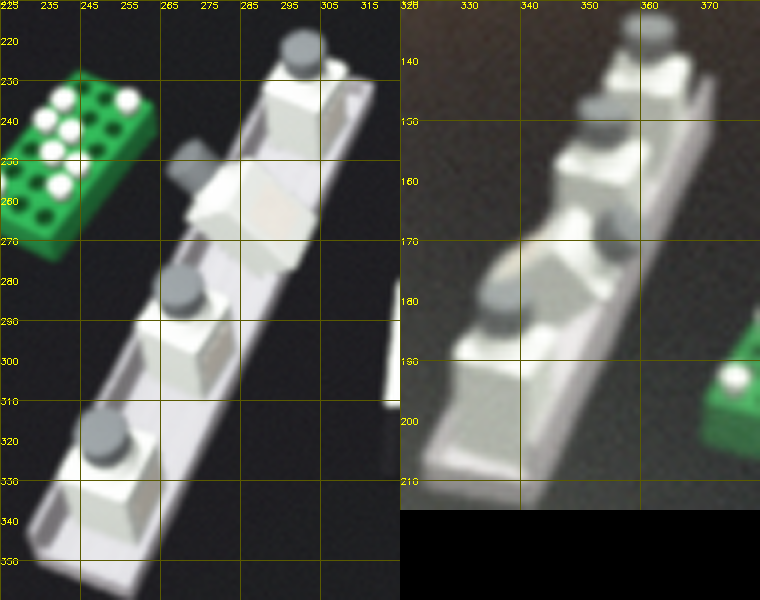

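View pics/crop2.png

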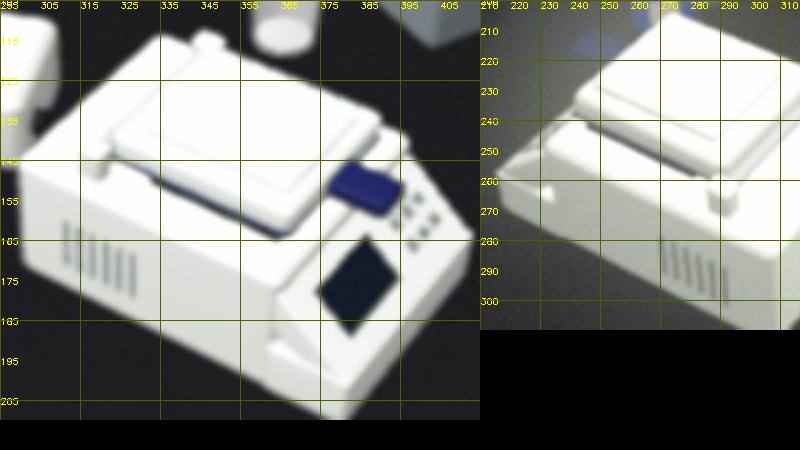

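The crops confirm the tipped white bottle: cap near (273,251) in side and (355,168) in scene, body leaning on the back rail between uprights at side caps (301,221) and (270,280). The grip is the dark blue tongue at side (386,152). Now triangulating.

```bash
cat > h.py <<'E'
import numpy as np, cv2
from bench import viewer
K={};W={}
for n in("scene","side"):
    d=viewer.read_camera(n);K[n]=d["mtx"];W[n]=d["world_to_cam"]
P=lambda n:K[n]@W[n][:3]
def tri(a,b):
    X=cv2.triangulatePoints(P("side"),P("scene"),np.array(a,float).reshape(2,1),np.array(b,float).reshape(2,1));return (X[:3]/X[3]).ravel()
def plane(n,uv,z):
    M=P(n);H=np.c_[M[:,0],M[:,1],M[:,2]*z+M[:,3]];x=np.linalg.solve(H,[*uv,1]);return x[:2]/x[2]
def proj(n,X):
    x=P(n)@np.r_[X,1];return x[:2]/x[2]
E
python3 - <<'E'
from h import *
np.set_printoptions(precision=4,suppress=True)
for k,a,b in [("capA",(301,221.5),None),("capB",(270.2,280),(354.2-0,148)),("capC",(250.8,317.5),(361.5,134.3)),("tipcap",(273,251),(356,168.5))]:
    if b: print(k,"tri",tri(a,b))
    print(k,"pl",plane("side",a,.095), plane("scene",b,.095) if b else "")
print("capA scene",plane("scene",(337.5,178.7),.095), tri((301,221.5),(337.5,178.7)))
# rack: bottom corners near, side view floor/outer corners (z~.017 lip top)
for uv,z in [((258,358),.017),((318,231),.017)]: print("lip",plane("side",uv,z))
c=cv2.imread("pics/side0.png"); h=cv2.cvtColor(c,cv2.COLOR_BGR2HSV)
m=((h[...,0]>105)&(h[...,0]<130)&(h[...,1]>120)&(h[...,2]>60)&(h[...,2]<160)).astype(np.uint8); m[:,:370]=0;m[:,400:]=0;m[:138]=0;m[165:]=0
ys,xs=np.nonzero(m);print(len(xs),xs.min(),xs.max(),ys.min(),ys.max())
cn=max(cv2.findContours(m,0,2)[0],key=cv2.contourArea);print(cv2.approxPolyDP(cn,2,True).reshape(-1,2).tolist())
for uv in [(380,145),(396,151),(391,159),(377,151.5)]: print("grip top",uv,plane("side",uv,.144))
for uv,z in [((347.5,115),.13),((319,144),.13),((375,145-4),.15)]: print(uv,plane("side",uv,z))
# cycler deck corners z=.115 ; bottom front corner
for uv,z in [((382,209),0.),((412,164),0.03),((300,143),.115),((364,184-8),.115)]: print("cyc",uv,plane("side",uv,z))
E
```

```text
capA pl [0.5488 0.0913] 
capB tri [0.5215 0.2691 0.0928]
capB pl [0.5174 0.2688] [0.525  0.2678]
capC tri [0.5045 0.3634 0.0912]
capC pl [0.5    0.3634] [0.5091 0.3592]
tipcap tri [0.5679 0.1903 0.0746]
tipcap pl [0.5574 0.2009] [0.5806 0.1631]
capA scene [0.5551 0.0892] [0.552  0.0909 0.0928]
lip [0.4618 0.4043]
lip [0.5282 0.0435]
125 378 394 146 157
[[378, 150], [388, 157], [394, 153], [383, 146]]
grip top (380, 145) [ 0.4841 -0.2208]
grip top (396, 151) [ 0.4354 -0.2204]
grip top (391, 159) [ 0.4338 -0.1835]
grip top (377, 151.5) [ 0.4795 -0.1918]
(347.5, 115) [ 0.6361 -0.3134]
(319, 144) [ 0.6414 -0.1518]
(375, 141) [ 0.501  -0.2225]
cyc (382, 209) [ 0.4182 -0.13  ]
cyc (412, 164) [ 0.4088 -0.3175]
cyc (300, 143) [ 0.7004 -0.1425]
cyc (364, 176) [ 0.4784 -0.1154]
```

Call:
step_arm --moves '[0.016,0.034,0.001,-0.7,75,0.016,0.034,0.001,-0.7,75,0.016,0.034,0.001,-0.7,75,0.016,0.034,0.001,-0.7,75,0.016,0.034,0.001,-0.7,75,0.016,0.034,0.001,-0.7,75,0.016,0.034,0.001,-0.7,75,0.016,0.034,0.001,-0.7,75,0.016,0.034,0.001,-0.7,75,0.016,0.034,0.001,-0.7,75,0.016,0.034,0.001,-0.7,75,0.016,0.034,0.001,-0.7,75,0.016,0.034,0.001,-0.7,75,0.016,0.034,0.001,-0.7,75,0.016,0.034,0.001,-0.7,75,0.016,0.034,0.001,-0.7,75,0.016,0.034,0.001,-0.7,75,0.016,0.034,0.001,-0.7,75,0.016,0.034,0.001,-0.7,75,0,0,0,0,75]' --squeeze 10

```text
time: 1.92
eef_pos: [0.5248, 0.1462, 0.2375]
eef_rot: [-3.141, -0.001, 0.18]
force: [1.2, -0.2, -0.4]
finger_gap: 0.704
finger_force: 0.0
```

Call:
step_arm --moves '[0.01,0.02,-0.026,0,75,0.01,0.02,-0.026,0,75,0,0,-0.025,0,75,0,0,0,0,75,0,0,0,0,75]'

```text
time: 2.33
eef_pos: [0.5425, 0.1812, 0.1601]
eef_rot: [3.141, 0.003, 0.178]
force: [-0.3, -0.3, 0.6]
finger_gap: 0.709
finger_force: 0.0
```

```bash
cat >> h.py <<'E'
from scipy.spatial.transform import Rotation as R
from bench import monitor
def wrist(name=None):
    s=monitor.state();d=viewer.read_camera("wrist")
    T=np.eye(4);T[:3,:3]=R.from_euler("xyz",s["eef_rot"]).as_matrix();T[:3,3]=s["eef_pos"]
    if name: cv2.imwrite(name,d["color"][:,:,::-1])
    return d["color"],d["mtx"],T@d["tool_from_camera"]
def wplane(M,T,uv,z):
    p=np.array([(uv[0]-M[0,2]),(uv[1]-M[1,2])]);r=np.hypot(*p);a=r/M[0,0]
    ray=T[:3,:3]@np.r_[p/r*np.sin(a),np.cos(a)];return T[:3,3]+ray*(z-T[2,3])/ray[2]
def wproj(M,T,X):
    c=T[:3,:3].T@(np.asarray(X)-T[:3,3]);r=np.hypot(c[0],c[1]);a=np.arctan2(r,c[2]);return M[:2,2]+M[0,0]*a*c[:2]/r
E
python3 -c "
from h import *
c,M,T=wrist('pics/w1.png');np.savez('w1.npz',M=M,T=T);print(monitor.state()['eef_pos'])"
```

```text
[0.54388959 0.1812238  0.16251008]
```

View pics/w1.png

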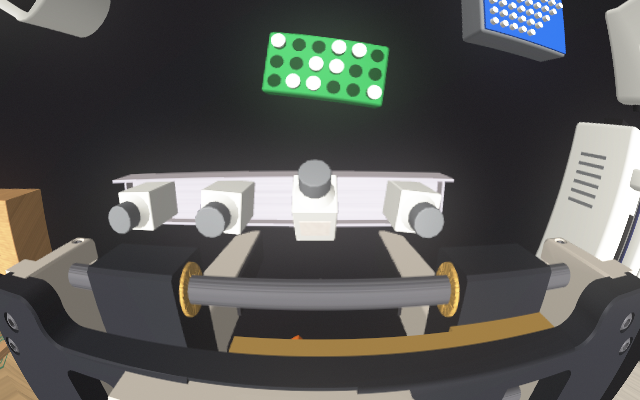

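The wrist picture shows the tipped bottle with its cap at (314,175) and base front edge from (296,239) to (335,239). Uprights stand at caps (124,219), (212,219) and (428,219), and the fingers are centred on column 319. I'll measure from these.

```bash
python3 -c "
from h import *
d=np.load('w1.npz');M,T=d['M'],d['T']
for n,uv,z in [('baseL',(296,239),.0315),('baseR',(335,239),.0315),('cap',(314,175),.082),('capA',(428,219),.095),('capB',(212,219),.095),('capC',(124,218),.095),('railL',(113,180),.04),('railR',(453,179),.04)]:
    X=wplane(M,T,uv,z);r=X[:2]-[.526,.2295];a=np.radians(10.1);print(n,X.round(4),'rack',np.round([r@[np.cos(a),np.sin(a)],r@[-np.sin(a),np.cos(a)]],4))
"
```

```text
baseL [0.4942 0.1959 0.0315] rack [-0.0372 -0.0275]
baseR [0.5014 0.1565 0.0315] rack [-0.0371 -0.0675]
cap [0.5708 0.1899 0.082 ] rack [ 0.0372 -0.0469]
capA [0.5545 0.0915 0.095 ] rack [ 0.0038 -0.1409]
capB [0.5229 0.2666 0.095 ] rack [0.0034 0.0371]
capC [0.5062 0.3554 0.095 ] rack [0.0026 0.1274]
railL [0.5233 0.41   0.04  ] rack [0.029  0.1781]
railR [0.5866 0.0513 0.04  ] rack [ 0.0285 -0.186 ]
```

Call:
step_arm --moves '[0.001,0.003,-0.03,0,75,0,0,-0.03,0,75,0,0,-0.03,0,75,0,0,-0.02,0,75,0,0,-0.015,0,75,0,0,0,0,75,0,0,0,0,75]'

```text
time: 3.17
eef_pos: [0.5444, 0.1844, 0.0362]
eef_rot: [-3.142, -0.0, 0.177]
force: [0.0, -0.7, -0.3]
finger_gap: 0.706
finger_force: 0.0
```

Good position. Close.

Call:
step_arm --moves '[0,0,0,0,110,0,0,0,0,140,0,0,0,0,160,0,0,0,0,180,0,0,0,0,180,0,0,0,0,180,0,0,0,0,180,0,0,0,0,180]' --squeeze 10

```text
time: 3.83
eef_pos: [0.5445, 0.1847, 0.0361]
eef_rot: [-3.142, -0.001, 0.178]
force: [-1.2, -0.1, 6.0]
finger_gap: 0.427
finger_force: 10.0
```

Call:
step_arm --moves '[-0.005,-0.001,0.005,0,180,-0.005,-0.001,0.0045,0,180,-0.0046,-0.0008,0.0016,0,180,-0.0046,-0.0008,0.0016,0,180,-0.0046,-0.0008,0.0016,0,180]'

```text
time: 4.25
eef_pos: [0.52, 0.1801, 0.0503]
eef_rot: [-3.142, -0.001, 0.178]
force: [2.9, 0.4, -0.9]
finger_gap: 0.427
finger_force: 10.0
```

Call:
step_arm --moves '[-0.0048,-0.0009,0.0005,0,180,-0.0048,-0.0009,0.0005,0,180,-0.0048,-0.0009,0.0005,0,180,0,0,0,0,180]'

```text
time: 4.58
eef_pos: [0.5047, 0.1772, 0.0514]
eef_rot: [3.141, 0.002, 0.178]
force: [-1.0, -0.8, 2.9]
finger_gap: 0.429
finger_force: 10.0
```

```bash
python3 -c "
from h import *
c,M,T=wrist()
a=viewer.read_camera('side')['color'][200:370,220:350,::-1];b=viewer.read_camera('scene')['color'][120:220,310:390,::-1]
a=cv2.resize(a,None,fx=3,fy=3);b=cv2.resize(b,None,fx=3,fy=3)
c=c[130:280,200:440,::-1];
o=np.zeros((510,800,3),np.uint8);o[:,:390]=a;o[:300,400:640]=b;o[310:460,400:640]=c;cv2.imwrite('pics/v2.png',o)"
```

```text
(no output)
```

View pics/v2.png

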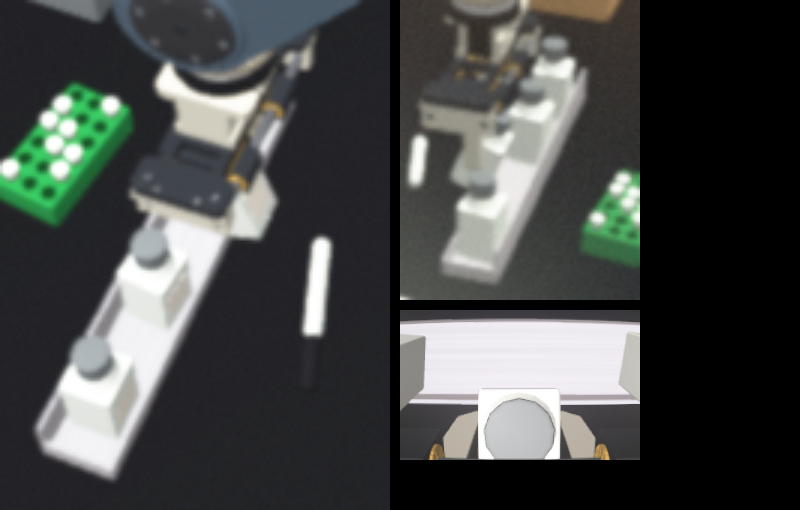

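The bottle is still tipped a little: the wrist crop shows the shoulder's back edge at row ~208 and the cap ~72 px wide. I'll measure the tilt.

```bash
cat > tilt.py <<'E'
from h import *
c,M,T=wrist()
g=cv2.cvtColor(c,cv2.COLOR_RGB2GRAY).astype(int)
print("col319:",{r:int(g[r,319]) for r in range(190,300,4)})
x=np.array([T[0,3],T[1,3]]);s=monitor.state();P=np.array(s["eef_pos"])+[0,0,.0188]
v=np.array([.9845,.1754,0]);z=np.array([0,0,1.])
for th in (25,20,15,10,5,0,-5):
    t=np.radians(th);a=np.sin(t)*v+np.cos(t)*z;b=np.cos(t)*v-np.sin(t)*z
    pts=dict(backTop=P+.010*a+.02*b,backBot=P-.052*a+.02*b,capBack=P+.04*a+.014*b,capFront=P+.04*a-.014*b,frontTop=P+.010*a-.02*b)
    print(th,{k:int(wproj(M,T,X)[1]) for k,X in pts.items()})
E
python3 tilt.py
```

```text
col319: {190: 236, 194: 239, 198: 241, 202: 239, 206: 241, 210: 253, 214: 238, 218: 157, 222: 196, 226: 199, 230: 199, 234: 199, 238: 200, 242: 199, 246: 199, 250: 200, 254: 200, 258: 199, 262: 199, 266: 198, 270: 197, 274: 196, 278: 172, 282: 103, 286: 114, 290: 132, 294: 143, 298: 141}
25 {'backTop': 218, 'backBot': 230, 'capBack': 223, 'capFront': 294, 'frontTop': 299}
20 {'backTop': 220, 'backBot': 223, 'capBack': 232, 'capFront': 302, 'frontTop': 300}
15 {'backTop': 221, 'backBot': 217, 'capBack': 241, 'capFront': 309, 'frontTop': 301}
10 {'backTop': 224, 'backBot': 210, 'capBack': 250, 'capFront': 316, 'frontTop': 301}
5 {'backTop': 226, 'backBot': 204, 'capBack': 260, 'capFront': 322, 'frontTop': 301}
0 {'backTop': 229, 'backBot': 198, 'capBack': 269, 'capFront': 327, 'frontTop': 301}
-5 {'backTop': 232, 'backBot': 192, 'capBack': 278, 'capFront': 331, 'frontTop': 301}
```

Call:
step_arm --moves '[-0.0046,-0.0008,-0.0008,0,180,-0.0046,-0.0008,-0.0008,0,180,-0.0046,-0.0008,-0.0008,0,180,0,0,0,0,180]'

```text
time: 5.32
eef_pos: [0.4911, 0.1749, 0.0489]
eef_rot: [3.142, 0.001, 0.178]
force: [-0.7, 0.3, 1.2]
finger_gap: 0.433
finger_force: 10.0
```

```bash
python3 tilt.py; python3 -c "
from h import *
c,M,T=wrist('pics/w3.png')"
```

```text
col319: {190: 239, 194: 238, 198: 173, 202: 187, 206: 188, 210: 207, 214: 254, 218: 249, 222: 247, 226: 246, 230: 115, 234: 115, 238: 148, 242: 195, 246: 194, 250: 194, 254: 193, 258: 193, 262: 190, 266: 190, 270: 189, 274: 189, 278: 167, 282: 100, 286: 110, 290: 129, 294: 141, 298: 137}
25 {'backTop': 218, 'backBot': 230, 'capBack': 223, 'capFront': 293, 'frontTop': 299}
20 {'backTop': 219, 'backBot': 223, 'capBack': 231, 'capFront': 301, 'frontTop': 300}
15 {'backTop': 221, 'backBot': 217, 'capBack': 241, 'capFront': 309, 'frontTop': 301}
10 {'backTop': 223, 'backBot': 210, 'capBack': 250, 'capFront': 316, 'frontTop': 301}
5 {'backTop': 226, 'backBot': 204, 'capBack': 259, 'capFront': 321, 'frontTop': 301}
0 {'backTop': 229, 'backBot': 198, 'capBack': 269, 'capFront': 326, 'frontTop': 301}
-5 {'backTop': 232, 'backBot': 192, 'capBack': 278, 'capFront': 331, 'frontTop': 300}
```

View pics/w3.png

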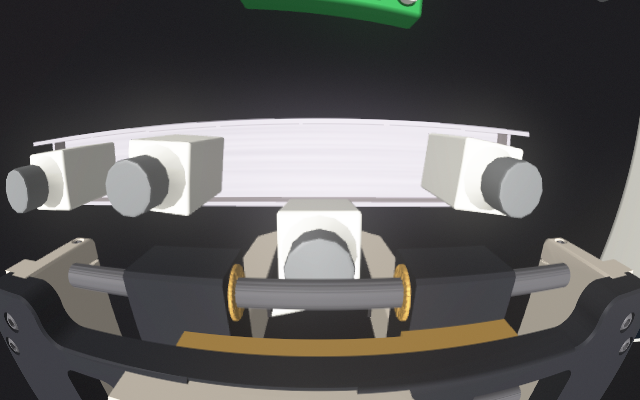

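Tilt is about 8° now: shoulder back edge at row 210, cap from row 230–240. Two more rows of rotation, then lift and look.

Call:
step_arm --moves '[-0.0045,-0.0008,-0.0012,0,180,-0.0045,-0.0008,-0.0014,0,180,0,0,0,0,180,0,0,0.015,0,180,0,0,0.02,0,180,0.012,0.002,0,0,180,0.015,0.003,0,0,180,0.012,0.002,0,0,180,0,0,0,0,180,0,0,0,0,180]'

```text
time: 6.45
eef_pos: [0.5214, 0.1803, 0.0809]
eef_rot: [3.142, 0.002, 0.178]
force: [-1.6, 0.4, -0.9]
finger_gap: 0.427
finger_force: 10.0
```

```bash
python3 tilt.py|head -1; python3 -c "
from h import *
c,M,T=wrist('pics/w4.png');np.savez('w4.npz',M=M,T=T);print(monitor.state()['eef_pos'])
c=cv2.imread('pics/w4.png')[90:310,180:460]
s=viewer.read_camera('scene')['color'][120:220,310:390,::-1]
o=np.zeros((660,840,3),np.uint8);o=cv2.resize(c,None,fx=2,fy=2);o[:, :]=o
s=cv2.resize(s,(352,440));cv2.imwrite('pics/v4.png',np.hstack([o,s])[:, :800])"
```

```text
col319: {190: 230, 194: 204, 198: 205, 202: 207, 206: 207, 210: 208, 214: 250, 218: 253, 222: 252, 226: 251, 230: 250, 234: 242, 238: 126, 242: 126, 246: 125, 250: 133, 254: 197, 258: 192, 262: 192, 266: 191, 270: 190, 274: 191, 278: 170, 282: 103, 286: 114, 290: 132, 294: 144, 298: 141}
[0.52166271 0.18040359 0.08141756]
```

View pics/v4.png

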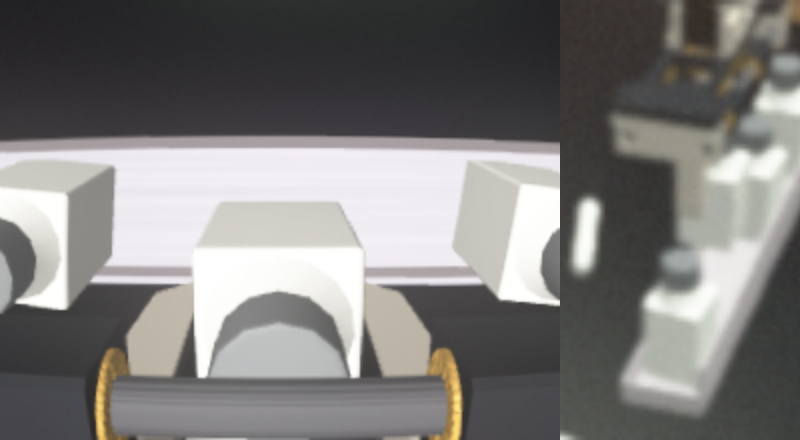

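```bash
python3 -c "
from h import *
from scipy.optimize import least_squares
d=np.load('w4.npz');M,T=d['M'],d['T'];P=np.array([.5217,.1804,.1002]);v=np.array([.9845,.1754,0]);z=np.array([0,0,1.])
def f(q):
    t,dd,o=q;a=np.sin(t)*v+np.cos(t)*z;b=np.cos(t)*v-np.sin(t)*z;B=P+o*b-dd*a
    return [wproj(M,T,X)[1]-r for X,r in ((B+.02*b,191),(B+.062*a+.02*b,213),(B+.092*a+.014*b,252.5))]
r=least_squares(f,[0,.052,0],x_scale=[.1,.01,.01]);print(np.degrees(r.x[0]),r.x[1:],r.fun)
t,dd,o=r.x;a=np.sin(t)*v+np.cos(t)*z;b=np.cos(t)*v-np.sin(t)*z;B=P+o*b-dd*a
for n,X in (('base',B),('top',B+.062*a)):
    q=X[:2]-[.526,.2295];print(n,X,q@[.9845,.1754],q@[-.1754,.9845])
for rr in (146/2+90,137/2+90,270/2+90): 
    X=wplane(M,T,(319,rr),.04 if rr<200 else .017);q=X[:2]-[.526,.2295];print(rr,q@[.9845,.1754])
"
```

```text
4.137830837677294 [0.03042699 0.01131135] [1.42108547e-13 1.42108547e-13 5.68434189e-14]
base [0.53064553 0.18199375 0.06903614] -0.0037590700857593347 -0.047584730000000006
top [0.53504986 0.18277843 0.13087453] 0.0007146268356984708 -0.04758473
163.0 0.029529248706022256
158.5 0.03258667040745792
225.0 -0.022052913587818093
```

Call:
step_arm --moves '[0.007,0.0012,0,0,180,0,0,-0.01,0,180,0,0,-0.01,0,180,0,0,-0.008,0,180,0,0,-0.004,0,180,0,0,0,0,180]'

```text
time: 7.4
eef_pos: [0.5283, 0.1814, 0.0479]
eef_rot: [3.141, 0.003, 0.178]
force: [0.0, 0.3, -1.4]
finger_gap: 0.427
finger_force: 10.0
```

```bash
python3 -c "
from h import *
c,M,T=wrist('pics/w5.png')
c=cv2.resize(c[100:290,190:450,::-1],None,fx=2,fy=2);cv2.imwrite('pics/v5.png',c)"
```

```text
(no output)
```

View pics/v5.png

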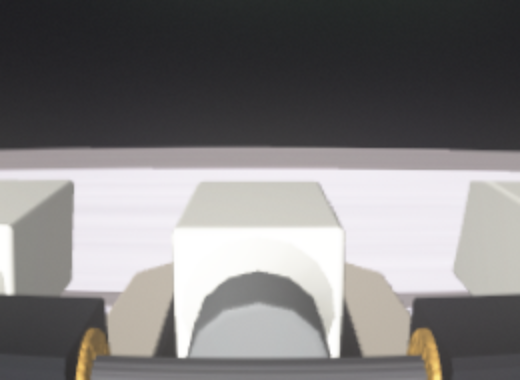

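The bottle is upright, and its back base edge (crop row 182) lines up with its neighbours', inside the lane. Lowering slowly.

Call:
step_arm --moves '[0,0,-0.003,0,180,0,0,-0.003,0,180,0,0,-0.002,0,180,0,0,0,0,180]'

```text
time: 7.88
eef_pos: [0.5289, 0.1816, 0.041]
eef_rot: [3.142, 0.001, 0.178]
force: [0.6, 0.8, -1.0]
finger_gap: 0.434
finger_force: 10.0
```

Call:
step_arm --moves '[0,0,-0.002,0,180,0,0,-0.001,0,180,0,0,0,0,180]'

```text
time: 8.13
eef_pos: [0.5291, 0.1816, 0.0382]
eef_rot: [3.142, 0.0, 0.178]
force: [-0.4, 1.1, -1.5]
finger_gap: 0.43
finger_force: 10.0
```

Call:
step_arm --moves '[0,0,-0.002,0,180,0,0,-0.001,0,180,0,0,0,0,180]'

```text
time: 8.38
eef_pos: [0.529, 0.1816, 0.0352]
eef_rot: [-3.142, 0.0, 0.178]
force: [-0.1, 0.5, -1.0]
finger_gap: 0.431
finger_force: 10.0
```

Call:
step_arm --moves '[0,0,-0.001,0,180,0,0,-0.001,0,180,0,0,0,0,180]'

```text
time: 8.63
eef_pos: [0.5291, 0.1816, 0.0332]
eef_rot: [3.142, 0.0, 0.178]
force: [0.6, -0.0, -0.8]
finger_gap: 0.426
finger_force: 10.0
```

Call:
step_arm --moves '[0,0,-0.001,0,180,0,0,-0.001,0,180,0,0,0,0,180]'

```text
time: 8.88
eef_pos: [0.5291, 0.1817, 0.0318]
eef_rot: [-3.142, 0.0, 0.178]
force: [-1.9, -0.6, 4.0]
finger_gap: 0.431
finger_force: 10.0
```

Call:
step_arm --moves '[0,0,-0.001,0,180,0,0,-0.001,0,180,0,0,0,0,180]'

```text
time: 9.13
eef_pos: [0.5292, 0.1817, 0.0301]
eef_rot: [3.142, -0.0, 0.178]
force: [-3.8, -1.3, 9.4]
finger_gap: 0.432
finger_force: 10.0
```

Contact with the floor (9 N up). Check tilt, then release.

```bash
python3 -c "
from h import *
c,M,T=wrist('pics/w6.png')
g=c.mean(2)
r=g[150:300,319];d=np.diff(r);print([(i+150,int(x)) for i,x in enumerate(d) if abs(x)>12]);
r=g[150:300,225];d=np.diff(r);print([(i+150,int(x)) for i,x in enumerate(d) if abs(x)>12])"
```

```text
[(176, 12), (177, 46), (178, 42), (190, 23), (191, 42), (196, -20), (217, 14), (218, 19), (240, -25), (241, -91), (259, 25), (260, 35), (277, -22), (278, -41), (279, -29)]
[(177, 36), (178, 45), (179, 21), (190, 36), (191, 31), (247, -52), (248, -101)]
```

Call:
step_arm --moves '[0,0,0,0,140,0,0,0,0,125,0,0,0,0,110,0,0,0,0,95,0,0,0,0,80,0,0,0,0,80,0,0,0,0,80]'

```text
time: 9.87
eef_pos: [0.5291, 0.1816, 0.0294]
eef_rot: [3.142, 0.0, 0.178]
force: [0.9, -0.7, 0.1]
finger_gap: 0.689
finger_force: 0.0
```

Call:
step_arm --moves '[0,0,0.01,0,80,0,0,0.025,0,80,0,0,0.03,0,80,0,0,0.03,0,80,0,0,0.03,0,80,0,0,0,0,80]'

```text
time: 10.37
eef_pos: [0.5317, 0.1824, 0.1608]
eef_rot: [-3.141, -0.009, 0.178]
force: [0.5, 1.0, 1.0]
finger_gap: 0.688
finger_force: 0.0
```

```bash
python3 -c "
from h import *
c,M,T=wrist('pics/w7.png');np.savez('w7.npz',M=M,T=T)
s=viewer.read_camera('side')['color'][200:360,225:325,::-1]
o=cv2.resize(s,(300,480));c=cv2.resize(c[80:300,80:480,::-1],(480,264));c=cv2.copyMakeBorder(c,0,216,0,0,0)
cv2.imwrite('pics/v7.png',np.hstack([o,c]))"
```

```text
(no output)
```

View pics/v7.png

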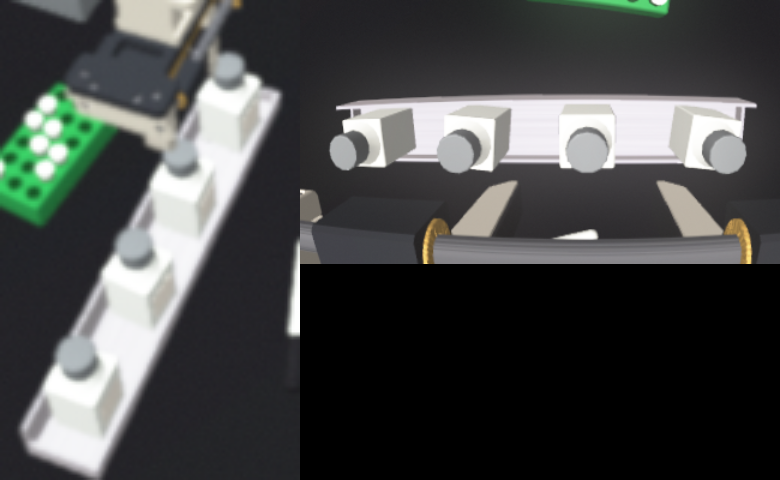

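All four bottles stand in line: side crop caps (229,68), (181,155), (134,245), (76,355), with the recovered one second, clear of its neighbours and let go. The bystanders haven't moved. Next, the cycler's grip.

Call:
step_arm --moves '[-0.0118,-0.0323,0.006,-1.2,80,-0.0118,-0.0323,0.006,-1.2,80,-0.0118,-0.0323,0.006,-1.2,80,-0.0118,-0.0323,0.006,-1.2,80,-0.0118,-0.0323,0.006,-1.2,80,-0.0118,-0.0323,0.006,-1.2,80,-0.0118,-0.0323,0.006,-1.2,80,-0.0118,-0.0323,0.006,-1.2,80,-0.0118,-0.0323,0.006,-1.2,80,-0.0118,-0.0323,0.006,-1.2,80,-0.0118,-0.0323,0.006,-1.2,80,-0.0118,-0.0323,0.006,-1.2,80,0,0,0,0,80,0,0,0,0,80]'

```text
time: 11.73
eef_pos: [0.3868, -0.2068, 0.2257]
eef_rot: [-3.141, 0.001, -0.077]
force: [0.2, 0.1, 0.1]
finger_gap: 0.685
finger_force: 0.0
```

```bash
cat > grip.py <<'E'
from h import *
s=monitor.state();print(s["eef_pos"].round(4),s["eef_rot"].round(3))
c,M,T=wrist('pics/g1.png')
h=cv2.cvtColor(c,cv2.COLOR_RGB2HSV)
m=cv2.inRange(h,(105,90,40),(135,255,200))
n,l,st,ce=cv2.connectedComponentsWithStats(m)
for i in range(1,n):
    if st[i,4]<150: continue
    cn=max(cv2.findContours((l==i).astype(np.uint8),0,2)[0],key=cv2.contourArea)
    box=cv2.boxPoints(cv2.minAreaRect(cn))
    print(st[i].tolist(),ce[i].round(1),c[l==i].mean(0).round())
    for z in (.144,): print([wplane(M,T,b,z)[:2].round(4).tolist() for b in box], "poly",[(p.tolist(),wplane(M,T,p+.5,z)[:2].round(4).tolist()) for p in cv2.approxPolyDP(cn,3,True).reshape(-1,2)])
E
python3 grip.py
```

```text
[ 0.3873 -0.2052  0.2255] [-3.14e+00  2.00e-03 -7.30e-02]
[303, 106, 40, 41, 1399] [322.1 127.8] [54. 56. 90.]
[[0.4714, -0.1989], [0.4693, -0.2296], [0.4372, -0.2275], [0.4394, -0.1964]] poly [([308, 106], [0.4707, -0.2032]), ([304, 112], [0.4661, -0.1997]), ([304, 144], [0.4405, -0.1977]), ([339, 146], [0.437, -0.2255]), ([339, 113], [0.4634, -0.2272]), ([334, 113], [0.4636, -0.2232]), ([331, 106], [0.4694, -0.2213]), ([327, 111], [0.4656, -0.2178]), ([325, 107], [0.4689, -0.2165]), ([321, 110], [0.4667, -0.2132])]
[144, 176, 59, 58, 1799] [170.6 204. ] [ 33.  69. 150.]
[[0.4088, -0.0362], [0.4329, -0.0712], [0.3962, -0.1066], [0.3703, -0.0743]] poly [([157, 177], [0.4254, -0.0637]), ([147, 187], [0.4173, -0.051]), ([144, 203], [0.4027, -0.0443]), ([178, 233], [0.372, -0.0752]), ([202, 204], [0.3975, -0.1047]), ([171, 176], [0.4248, -0.0785])]
```

```bash
python3 -c "
from h import *
c=cv2.imread('pics/g1.png')[:,:,::-1].astype(int)
for r in (120,135): print(r,[tuple(c[r,x]) if 0 else '%d:%d,%d'%(x,c[r,x,0],c[r,x,2]) for x in range(292,354,2)])
print([ '%d:%d,%d'%(y,c[y,321,0],c[y,321,2]) for y in range(80,170,3)])
for r in (120,60,40,20): print(r,[ '%d:%d'%(x,c[r,x,1]) for x in range(200,460,8)])
"
```

```text
120 ['292:54,58', '294:49,55', '296:50,55', '298:49,54', '300:49,53', '302:50,61', '304:54,85', '306:58,92', '308:58,94', '310:60,95', '312:57,94', '314:58,94', '316:57,93', '318:57,93', '320:57,94', '322:58,93', '324:58,93', '326:58,94', '328:56,92', '330:59,94', '332:59,94', '334:58,93', '336:58,92', '338:57,92', '340:57,91', '342:54,77', '344:69,81', '346:195,186', '348:195,185', '350:195,186', '352:195,186']
135 ['292:43,48', '294:42,47', '296:44,49', '298:43,48', '300:42,47', '302:44,53', '304:48,82', '306:51,88', '308:52,90', '310:52,91', '312:51,90', '314:51,90', '316:51,90', '318:52,90', '320:52,90', '322:51,88', '324:53,90', '326:52,90', '328:51,88', '330:52,89', '332:51,88', '334:53,89', '336:52,89', '338:51,88', '340:53,87', '342:47,73', '344:85,93', '346:193,184', '348:193,184', '350:193,183', '352:182,173']
['80:236,232', '83:217,207', '86:184,174', '89:93,108', '92:69,102', '95:68,100', '98:67,100', '101:66,99', '104:65,98', '107:62,96', '110:62,97', '113:60,96', '116:59,93', '119:58,93', '122:56,92', '125:55,92', '128:55,92', '131:53,90', '134:53,90', '137:51,89', '140
[... 861 characters left out ...]
8:49', '216:53', '224:231', '232:237', '240:237', '248:235', '256:237', '264:238', '272:238', '280:238', '288:238', '296:238', '304:238', '312:238', '320:238', '328:238', '336:238', '344:238', '352:238', '360:238', '368:238', '376:238', '384:237', '392:238', '400:210', '408:237', '416:237', '424:48', '432:44', '440:41', '448:35', '456:31']
20 ['200:44', '208:49', '216:54', '224:217', '232:236', '240:236', '248:234', '256:237', '264:237', '272:238', '280:238', '288:238', '296:238', '304:238', '312:238', '320:238', '328:238', '336:238', '344:238', '352:238', '360:238', '368:238', '376:238', '384:235', '392:237', '400:204', '408:237', '416:237', '424:46', '432:42', '440:37', '448:32', '456:29']
```

```bash
python3 -c "
from h import *
c,M,T=wrist('pics/g2.png')
for uv,z in [((323,147),.144),((323,88),.144),((303,120),.144),((343,120),.144),((221,40),.115),((421,40),.115),((221,20),.115),((422,20),.115),((221,60),.115),((425,60),.115)]: print(uv,wplane(M,T,uv,z)[:2].round(4))
g=c[:,:,2].astype(float)
for lo,hi,z in ((290,313,.144),(333,356,.144),(205,240,.115),(405,440,.115)):
    pts=[]
    for r in (range(100,140) if z>.12 else range(15,70)):
        d=np.abs(np.diff(c[r,lo:hi,2 if lo>200 else 1].astype(float)));k=d.argmax();
        w=d[max(k-2,0):k+3];kk=(w*np.arange(max(k-2,0),max(k-2,0)+len(w))).sum()/w.sum()
        pts.append(wplane(M,T,(lo+kk+.5,r),z)[:2])
    pts=np.array(pts,np.float32);v=cv2.fitLine(pts,cv2.DIST_HUBER,0,.001,.001).ravel();print(lo,'yaw',np.degrees(np.arctan2(v[1],v[0])),v[2:])
"
```

```text
(323, 147) [ 0.438  -0.2122]
(323, 88) [ 0.4854 -0.2155]
(303, 120) [ 0.4608 -0.1979]
(343, 120) [ 0.4586 -0.2296]
(221, 40) [ 0.5453 -0.1263]
(421, 40) [ 0.5327 -0.31  ]
(221, 20) [ 0.5658 -0.1269]
(422, 20) [ 0.5533 -0.3133]
(221, 60) [ 0.5255 -0.1254]
(425, 60) [ 0.5131 -0.3121]
290 yaw -2.649993 [ 0.46121153 -0.197807  ]
333 yaw -4.067333 [ 0.4594436  -0.23097004]
205 yaw -4.3700814 [ 0.5372679  -0.12741907]
405 yaw -4.4024944 [ 0.5310666  -0.31198668]
```

Wrist measurement: tongue axis yaw is about −4.2° (the tool already has −4.3°). The front end is at (0.438,−0.212), so the grip point is (0.454,−0.2134,0.136) and the hinge is near (0.6405,−0.227).

Call:
step_arm --moves '[0.022,-0.003,0,0,80,0.022,-0.003,0,0,80,0.022,-0.002,0,0,80,0,0,-0.025,0,80,0,0,-0.025,0,80,0,0,-0.025,0,80,0,0,-0.02,0,80,0,0,-0.013,0,80,0,0,0,0,80,0,0,0,0,80]' --squeeze 20

```text
time: 12.97
eef_pos: [0.4535, -0.2136, 0.1183]
eef_rot: [-3.141, 0.001, -0.073]
force: [0.4, 0.8, 0.5]
finger_gap: 0.686
finger_force: 0.0
```

Call:
step_arm --moves '[0,0,0,0,110,0,0,0,0,140,0,0,0,0,160,0,0,0,0,185,0,0,0,0,185,0,0,0,0,185,0,0,0,0,185]'

```text
time: 13.55
eef_pos: [0.4537, -0.2138, 0.1188]
eef_rot: [-3.141, -0.0, -0.074]
force: [0.1, 3.2, 6.4]
finger_gap: 0.365
finger_force: 20.0
```

Call:
step_arm --moves '[0.0006,0,0.0081,0,185,0.0008,0,0.0081,0,185,0.001,-0.0001,0.0081,0,185,0.0012,-0.0001,0.0081,0,185,0,0,0,0,185]'

```text
time: 13.97
eef_pos: [0.4574, -0.2141, 0.1524]
eef_rot: [3.141, -0.001, -0.074]
force: [0.7, 2.2, -3.2]
finger_gap: 0.365
finger_force: 20.0
```

Call:
step_arm --moves '[0.0018,-0.0001,0.0079,0,185,0.0021,-0.0002,0.0078,0,185,0.0025,-0.0002,0.0078,0,185,0.0028,-0.0002,0.0077,0,185,0.0031,-0.0003,0.0075,0,185,0.0035,-0.0003,0.0074,0,185,0.0038,-0.0003,0.0072,0,185,0.0041,-0.0003,0.0071,0,185,0,0,0,0,185]'

```text
time: 14.72
eef_pos: [0.4817, -0.2159, 0.2127]
eef_rot: [-3.142, -0.001, -0.073]
force: [-2.0, 4.5, -0.9]
finger_gap: 0.366
finger_force: 20.0
```

Call:
step_arm --moves '[0.0044,-0.0003,0.0069,0,185,0.0047,-0.0003,0.0067,0,185,0.0049,-0.0004,0.0065,0,185,0.0052,-0.0004,0.0063,0,185,0.0055,-0.0004,0.006,0,185,0.0058,-0.0004,0.0057,0,185,0.006,-0.0004,0.0055,0,185,0.0063,-0.0005,0.0052,0,185,0,0,0,0,185]'

```text
time: 15.47
eef_pos: [0.5249, -0.2193, 0.2612]
eef_rot: [3.141, -0.001, -0.073]
force: [-1.8, 2.9, 1.6]
finger_gap: 0.365
finger_force: 20.0
```

Call:
step_arm --moves '[0.0065,-0.0005,0.005,0,185,0.0067,-0.0005,0.0047,0,185,0.0069,-0.0005,0.0044,0,185,0.0071,-0.0005,0.0041,0,185,0,0,0,0,185,0,0,0,0,185]'

```text
time: 15.97
eef_pos: [0.5516, -0.2213, 0.2787]
eef_rot: [3.141, -0.002, -0.073]
force: [0.7, 1.1, -1.2]
finger_gap: 0.363
finger_force: 20.0
```

Kinematics give about 60.1° (grip at 0.2975 m; radius 0.188 vs 0.187 expected). A numeric cross-check with the cameras.

```bash
python3 -c "
from h import *
s=monitor.state();print(s['eef_pos'].round(4),s['force'].round(1))
c,M,T=wrist('pics/l1.png')
col=c[:,321].astype(int)
d=np.abs(np.diff(col,axis=0)).sum(1);print([(i,int(x),col[i+2].tolist()) for i,x in enumerate(d[:398]) if x>60])
a=np.radians(-4.2);u=np.array([np.cos(a),np.sin(a),0]);l=np.array([-np.sin(a),np.cos(a),0]);H=np.array([.6405,-.2271,.132])
for ph in (54,57,60,63,66):
    t=np.radians(ph);f=-np.cos(t)*u+np.sin(t)*np.array([0,0,1]);n=np.sin(t)*u+np.cos(t)*np.array([0,0,1])
    L=lambda ff,nn,y=0:H+ff*f+nn*n+y*l
    print(ph,'wrist',[wproj(M,T,L(*q)).round(0).tolist() for q in ((.203,.012),(.153,.012),(.153,.022),(.153,.022,.065),(.153,.022,-.065),(.003,.022))],
     'side',[proj('side',L(*q)).round(1).tolist() for q in ((.153,.022,.065),(.153,-.014,.065),(.003,.022,.065),(.153,-.014,-.065))])
for n in ('scene','side'): cv2.imwrite('pics/l_%s.png'%n,viewer.read_camera(n)['color'][:,:,::-1])
# side-view dark/bright map of changed pixels
o=cv2.imread('pics/side0.png').astype(int);e=cv2.imread('pics/l_side.png').astype(int)
sub=e[60:170:4,300:430:4].mean(2).astype(int)
for r,row in zip(range(60,170,4),sub): print(r,' '.join('%3d'%x for x in row))
"
```

```text
[ 0.5513 -0.2213  0.2785] [ 0.9  1.1 -0.8]
[(10, 64, [118, 118, 113]), (11, 61, [115, 114, 110]), (24, 111, [52, 51, 52]), (55, 290, [231, 230, 224]), (56, 190, [237, 236, 231]), (210, 98, [122, 122, 133]), (211, 229, [66, 66, 86]), (212, 159, [64, 65, 85]), (309, 63, [31, 30, 31]), (338, 95, [112, 89, 47]), (339, 67, [113, 89, 48]), (355, 75, [34, 33, 33]), (356, 74, [36, 35, 34]), (390, 142, [131, 124, 114])]
54 wrist [[317.0, 298.0], [317.0, 222.0], [317.0, 212.0], [212.0, 212.0], [423.0, 212.0], [318.0, 87.0]] side [[342.7, 110.0], [351.9, 120.7], [315.1, 134.7], [377.2, 96.7]]
57 wrist [[317.0, 288.0], [317.0, 213.0], [317.0, 202.0], [209.0, 202.0], [426.0, 202.0], [318.0, 86.0]] side [[340.4, 107.9], [350.0, 118.2], [314.9, 134.8], [375.4, 94.4]]
60 wrist [[317.0, 277.0], [317.0, 203.0], [317.0, 190.0], [206.0, 191.0], [429.0, 191.0], [318.0, 85.0]] side [[338.0, 105.8], [348.0, 115.8], [314.7, 135.0], [373.5, 92.1]]
63 wrist [[317.0, 263.0], [317.0, 192.0], [317.0, 178.0], [204.0, 179.0], [431.0, 179.0], [318.0, 85.0]] side [[335.6, 103.9], [345.8, 113.5], [314.5, 135.2], [371
[... 3282 characters left out ...]
  33  35  33  33  34
152 182 235 237 252 255 255 255 255 254 159  50 105 226 167 244 219 195 236  49 160 255 252 224 251 251 245 143  34  35  35  35  33  35
156 175 234 234 235 236 250 255 255 255 255 254 212  54  73 209 228 241  58 125 255 253 218 251 251 211 234 249  65  34  35  35  33  33
160 158 233 233 225 233 234 235 247 255 255 255 255 255 228  75  55  61 108 255 253 212 251 251 229 235 244 195 248  39  34  35  34  33
164 148 232 232 209 221 229 233 234 234 245 255 255 255 255 255 243 111 255 254 218 251 228 227 251 241 214 250 250 199  33  34  34  35
168 121 231 231 207 218 213 196 215 233 233 233 242 254 255 255 255 255 254 222 250 235  33  41 247 249 248 250 238  89  34  34  33  34
```

```bash
python3 -c "
from h import *
g=cv2.imread('pics/l_side.png').mean(2)
pts=[]
for r in range(102,134):
    row=g[r,300:352]; c0=int(round(338-(r-106)*.8))-300
    w=row[c0-7:c0+8]
    k=[i for i in range(14) if w[i]<140<=w[i+1]]
    if k: i=k[-1];pts.append((300+c0-7+i+(140-w[i])/(w[i+1]-w[i]),r))
pts=np.array(pts);print(pts.round(1).tolist())
for lo,hi in ((108,132),(110,128),(109,120),(118,130)):
    q=pts[(pts[:,1]>=lo)&(pts[:,1]<=hi)].astype(np.float32)
    v=cv2.fitLine(q,cv2.DIST_HUBER,0,.01,.01).ravel();print(lo,hi,'img angle',np.degrees(np.arctan2(-v[1]*np.sign(v[0]),abs(v[0]))))
a=np.radians(-4.2);u=np.array([np.cos(a),np.sin(a),0]);l=np.array([-np.sin(a),np.cos(a),0]);H=np.array([.6405,-.2271,.132])
for ph in (54,57,60,63,66):
    t=np.radians(ph);f=-np.cos(t)*u+np.sin(t)*np.array([0,0,1]);n=np.sin(t)*u+np.cos(t)*np.array([0,0,1])
    p,q=[proj('side',H+ff*f+.022*n+.065*l) for ff in (.03,.14)];d=q-p;print(ph,p.round(1),q.round(1),np.degrees(np.arctan2(-d[1],d[0])))
np.set_printoptions(linewidth=200)
print(g[98:122,334:356].astype(int))
"
```

```text
[[342.5, 102.0], [341.3, 103.0], [340.2, 104.0], [339.3, 105.0], [338.5, 106.0], [337.7, 107.0], [336.9, 108.0], [336.0, 109.0], [335.1, 110.0], [334.3, 111.0], [333.6, 112.0], [332.7, 113.0], [331.9, 114.0], [331.0, 115.0], [330.1, 116.0], [329.4, 117.0], [328.6, 118.0], [327.5, 119.0], [326.2, 120.0], [325.0, 121.0], [323.8, 122.0], [322.7, 123.0], [321.6, 124.0], [320.6, 125.0], [319.4, 126.0], [318.2, 127.0], [316.9, 128.0], [315.8, 129.0], [314.7, 130.0], [313.6, 131.0], [312.6, 132.0], [311.6, 133.0]]
108 132 img angle 43.67189
110 128 img angle 44.346504
109 120 img angle 49.972458
118 130 img angle 40.81881
54 [319.6 130.6] [340.1 112.4] 41.81830138574165
57 [319.1 130.4] [337.9 110.4] 46.60269611888141
60 [318.5 130.2] [335.8 108.6] 51.3439257048195
63 [317.9 130. ] [333.5 106.9] 56.004536240234806
66 [317.4 129.9] [331.3 105.3] 60.55164705559049
[[ 33  32  33  34  33  33  34  33  33  33  34  45  84 157 233 252 253 252 251 241 212 198]
 [ 32  33  35  34  34  33  32  34  34  34  47  88 160 235 252 253 252 253 252 242 201 185]
 [ 32  33  34  33  33  33  32  33  34  48  92 165 
[... 1252 characters left out ...]
6 235 232 229 219 184 129 126 167 192 189 187 193 179 140  93]
 [240 241 244 242 239 236 235 232 228 212 168 120 109 153 189 187 182 187 178 141 100  62]
 [242 244 243 239 236 235 233 230 217 171 116 100 132 161 173 176 178 165 135  99  66  43]
 [244 244 240 237 235 233 231 223 189 127  96 123 151 157 163 173 162 128  97  66  43  35]
 [244 240 237 234 233 231 224 195 137  96 112 140 153 155 158 153 131  99  67  44  37  34]
 [241 237 235 234 231 224 199 147  97 107 137 151 156 157 147 138 129 106  78  55  40  34]
 [238 235 234 231 224 199 149 102 101 130 149 158 162 154 143 154 179 195 171 126  86  58]
 [235 234 232 226 204 152 104 102 130 149 159 164 161 155 161 187 233 251 248 228 188 135]]
```

The side-view lid edge gives about 59–60° (image slope 50.4°, corner near (339,105) against (338,106) predicted for 60°). This agrees with the kinematics, and the hold is steady with low forces. Handing in.

```bash
python3 -c "
from bench import monitor,job
s=monitor.state();print(s['time'],s['eef_pos'].round(4),s['force'].round(1),s['finger_force'],abs(s['qvel']).max())
print(job.hand_in())"
```

```text
16.3167 [ 0.5509 -0.2213  0.2783] [ 1.3  0.6 -0.8] 20.000228583812714 0.003188892699057928
the job is handed in; nothing more can be done
None
```

The job is handed in at 16.3 s: the tipped bottle stands upright and released in its gap, clear of its neighbours, and the arm is still holding the cycler's lid at about 60° (arm position gives 60°, side camera 59–60°; the wrist camera's rougher reading was nearer 56–57°).

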